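# Hold a mould-frame block home in a fence jig

## Robot

A 6-joint arm with a two-finger parallel gripper is mounted at the origin on the work surface. World frame = base frame: x ahead of the robot, y to its left, z up, the work surface at z = 0. Lengths are in mm, angles in rad, forces in N, time in s.
With the tool pointing down it reaches from about 350 to 775 mm from the base axis. Payload 7.3 kg.
Tool frame: the origin (TCP) lies at the very end of the fingers, on their centre line; the grasp point (between the pads) lies 19 mm behind it; z points along the fingers, y is the line along which they close (so a half turn about z gives the same grasp; the last joint's range is limited). The gripper opens to 92 mm and grips with 3 to 60 N. Pads are 19 mm wide; open, the fingers measure 130 mm over their backs; the gripper's body (75 mm by 190 mm) begins 47 mm behind the grasp point.
Start: joints at [1.066, 0.342, 1.524, -0, 1.275, -0.146], TCP at [184.341, 491.593, 226.741] pointing down, gripper open.
Joint ranges: [-2.53, 2.53], [-0.77, 2.02], [0.04, 2.7], [-1, 4.14], [0.28, 2.66], [-3.11, 3.11]. Speed limits (rad/s): [2.57, 2.57, 3.14, 3.14, 3.14, 3.14].

## Interface

Orientations are given as [roll, pitch, yaw] about the fixed x, y, z axes, in that order (R = Rz(yaw) Ry(pitch) Rx(roll)).
In Python, from plant import get_obs, vision, workorder gives the robot as it stands.
- The arm moves only by the shell command python3 -m pendant 'ROWS' [OPENING]. ROWS is a JSON object of lists of equal length, an entry for each row: "dp": the shift along the tool's x, y, z in m, a list of three; "rotation": the turn, a rotation vector about the tool's x, y, z in rad, a list of three. A call has 1 to 8 rows; each row is the pose to reach, as a shift and turn from the pose commanded when the call began, along the tool's axes at that moment; what a row does not reach only later rows make up. A row lasts 1/8 s, in which the tool goes at most 62.5 mm and 10.7 degrees, less where a joint would pass 70% of its speed; a pose out of reach is approached as far as the arm can. A call with a gripper value outside its range is refused whole. OPENING is the finger opening in m, from 0 to 0.0918, set as the call begins (- or left out, the last holds). The fingers move at their own pace and stop on an object; the grip force is fixed at half the most. Time passes only in rows, so rows that repeat a pose let the fingers close. It gives the time, the measured TCP pose, the force, the opening and the grip force at its end, in the units of the state.
- get_obs(): the state, without advancing time (a new reading comes with each control period).
- vision.capture(name): name is "scene" or "top" or "wrist"; returns a dict with "pixels" (384x512x3 uint8, red, green, blue), "vfov" (degrees; the focal length in pixels is half the picture's height over the tangent of half this angle, whatever the lens; pixels are square), "cx", "cy" (the principal point, pixels), "pose" (4x4, takes a point from camera to world coordinates); the wrist camera has in their place "T_tool_cam" (4x4, takes a point from camera to tool coordinates, whose origin is the TCP and whose axes are the flange's). Camera axes: x right, y up, looking along -z (the intrinsics and any distortion apply to the point x, -y, -z); pixel columns grow to the right and rows downward; lengths in mm; the calibration is good to about 2 mm. A picture is of the moment at which its call begins: read the wrist's pose just before it. There is no depth.
- workorder.close_job(): hands the job in; it is judged then, once.
The state is a dict: "time": time; "joint_positions": joint angles; "dq": joint speeds; "tau": joint torques, N m; "tool_pos": TCP position; "tcp_rot": TCP orientation; "contact_force": force on the tool from outside, world axes, zero at the start; "moment": the same for the moment, N m; "grip_width": finger opening in mm; "finger_force": force on a finger pad.
Only numpy, scipy, OpenCV 4.12 (cv2) and the standard library are available. Lean on these libraries where they do the work, as an engineer would, in place of code of your own. Each camera call takes 0.05 s, during which the arm holds its last target. There are 200 camera calls.

## Task

On the plywood jig, push the toggle clamp's upright handle away over its centre so that the clamp falls fully open, then fetch the full-size wooden block (the long, tall one, not the shorter or the thinner one), keep it the way up it lies, and set it lengthwise along the fence with its end butted against the stop block. Finish while holding it there, for marking out: with one diagonal push press it firmly into the fence and down onto the board at the same time, about 10 N each way, and keep pressing; the program ends with the push still on. Leave everything else on the table where it is.

Things in the scene. Friction and masses are not known exactly. Their poses are not given: they have to be found in the camera images.
- block: The workpiece: a plain light wooden block 120 long (its x) x 40 wide (its y) x 44 mm high (its z), about 0.1 to 0.2 kg, loose on the table to the right of the jig. Origin at the centre of its underside. Either end may go to the stop.
- jig: The whole jig, fixed, somewhat turned on the table: an 18 mm thick plywood board 250 (jig x) x 230 mm (jig y) carrying fence, stop block and toggle clamp. Origin on the table surface straight below nest_corner; jig x points from the robot's side towards the fence and clamp, jig y along the fence towards the stop block, z up. In jig coordinates the board spans x -100 to 150, y -170 to 60 mm.
- jig_board: The plywood board alone; same origin and axes as the jig; its top is 18 mm above the table. Board, fence and stop are waxed and slick (friction about 0.15), so little of a push is lost to rubbing.
- jig_fence: The dark wooden fence strip on the board, same origin and axes as the jig: spans x 0 to 22, y -150 to 30 mm, 22 mm high above the board. The block lies on its -x side against the face x = 0, and stands 22 mm higher than the fence.
- jig_stop: The dark wooden stop block at the +y end in front of the fence, same origin and axes as the jig: spans x -50 to 0, y 0 to 30 mm, 22 mm high above the board. The block's end butts against its face y = 0.
- nest_corner (a point): The inner corner where fence face, stop face and board top meet, same axes as the jig. Seated, the block's origin is at x -20, y -60, z 0 mm from here, its long axis along jig y.
- clamp (a joint): Toggle clamp angle, rad: 0 closed (steel arm level over the block's place, rubber-sleeved handle upright), 1.9 fully open on its end stop (handle down on the far side, arm leaning away). Arm and handle are one piece at right angles. Let go below about 0.8 it drops shut by its weight, beyond that it falls open; 1 to 3 N at the handle moves it. Starts closed.
- clamp_hinge (a point): Middle of the clamp's hinge pin, which lies along jig y: 75 mm behind the fence face, 60 mm from the stop face (towards jig -y), 80 mm above the table. Axes as the jig.
- clamp_handle (a point): Near the top of the clamp handle on its middle line, 100 mm from the hinge. Handle round, 18 mm thick from 37 to 102 mm from the hinge; push it towards jig +x. The arm (14 wide, 12 mm thick) reaches 96 mm from the hinge to jig -x when closed; its rubber-tipped spindle reaches 16 mm below hinge height (2 mm above a seated block).
- short_block: Bystander: wooden block 70 x 40 x 44 mm high, loose; origin at the centre of its underside.
- thin_strip: Bystander: wooden strip 120 x 40 x 16 mm high, loose; origin at the centre of its underside.
- cup: Bystander: white ceramic cup 68 mm across, 62 mm high, loose; origin under its centre.
- dish: Bystander: flat dark fired clay dish 94 mm across, 12 mm high, loose; origin under its centre.
- spatula: Bystander: spatula about 190 mm long, lying loose left of the jig.
There are look-alikes about, which are no part of the job. What is shaped like the block but orange is not meant.

How it is judged (in metres and radians):
On the way, in this order (a step that is already met when the one before it is completed fails the run):
1. the toggle clamp is swung over centre, fully open (value of joint clamp above 1.7 rad), for 0.2 s.
2. the block stands on the jig board (contact force between block and jig_board above 0.4 N), for 0.1 s.
At the end, for the whole second after the job is handed in: Clamp fully open (over 1.7 rad). The fingers still press the resting block, upright in the jig corner, on the board with over 5 N and on the fence with over 4 N at once: side within 3 mm of and 0.04 rad along the fence, end within 4 mm of the stop block, underside within 3 mm of the board (value of joint clamp above 1.7 rad and contact force between block and jig_board above 5 N and contact force between block and jig_fence above 4 N and contact force between the fingers and block above 3 N and x of block in the frame of nest_corner between -0.023 and -0.0175 m and y of block in the frame of nest_corner between -0.064 and -0.057 m and z of block in the frame of nest_corner between -0.003 and 0.003 m and angle between the x axis of block and the y axis of jig, either way round below 0.04 rad and angle between block's own z axis and vertical below 0.05 rad and linear speed of block below 0.02 m/s); the arm keeps its last pose, push and grip.
It fails at once if another loose thing is shifted by more than 20 mm (distance of any of short_block, thin_strip, cup, dish, spatula from where it was at the start of the episode above 0.02 m).
It also fails if it takes over 59 s, if anything falls off the work surface, if the arm or the gripper's body presses on something with over 40 N, if the wrist force passes 120 N, or if a joint passes its speed limit or range.

## Working session

There is one attempt and no reset: what is moved stays moved. The work goes in short steps, Python scripts to look and compute and a shell command to move; the robot and the scene stay as the last step left them, time stands still between calls to the robot, and variables do not carry over. Pictures are saved under pics/ and viewed, at most 10 in all, crops included, and the job is handed in when it is done.

```bash
ls; mkdir -p pics; python3 - <<'E'
from plant import get_obs, vision
import cv2,numpy as np,pickle
o=get_obs();print({k:np.round(v,3).tolist() for k,v in o.items()})
d={}
for n in("scene","top"):
    c=vision.capture(n);d[n]=c;print(n,{k:(np.round(v,4).tolist()) for k,v in c.items() if k not in("pixels",)})
    cv2.imwrite(f"pics/{n}0.png",cv2.resize(c["pixels"][:,:,::-1],(768,576),interpolation=cv2.INTER_CUBIC))
pickle.dump(d,open("cap0.pkl","wb"))
E
```

```text
pics
{'time': 0.0, 'joint_positions': [1.066, 0.343, 1.525, 0.0, 1.275, -0.146], 'dq': [0.0, -0.0, -0.001, -0.001, 0.001, 0.0], 'tau': [0.0, -43.124, -24.422, 0.072, 0.056, -0.0], 'tool_pos': [184.117, 491.218, 226.035], 'tcp_rot': [-3.14, -0.0, 2.783], 'contact_force': [-0.117, -0.175, 1.033], 'moment': [0.019, -0.053, -0.006], 'finger_force': 0.0, 'grip_width': 92.044}
scene {'vfov': 49.2155, 'cx': 253.1418, 'cy': 197.9345, 'pose': [[0.4022, -0.7256, 0.5584, 1207.6617], [0.9154, 0.308, -0.2592, -301.1473], [0.0161, 0.6154, 0.7881, 1104.5539], [0.0, 0.0, 0.0, 1.0]]}
top {'vfov': 48.6661, 'cx': 259.32, 'cy': 198.9655, 'pose': [[-0.0012, 0.996, -0.0898, 369.3719], [-1.0, -0.0011, 0.0007, 38.488], [0.0006, 0.0898, 0.996, 1479.9298], [0.0, 0.0, 0.0, 1.0]]}
```

View pics/top0.png

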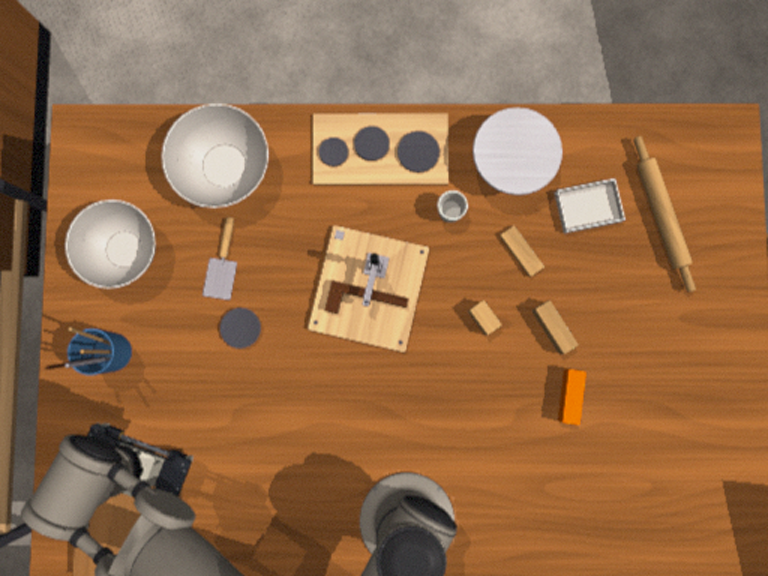

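View pics/scene0.png

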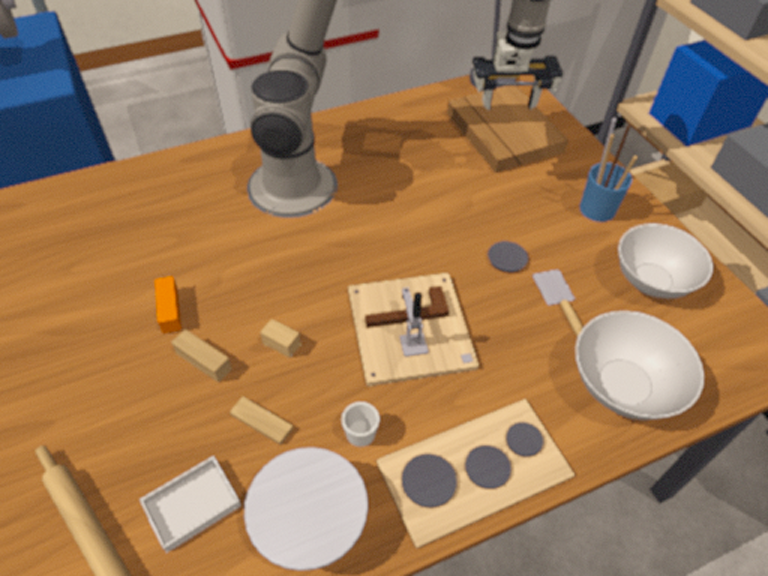

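The top view (768×576) shows four candidates. The wooden pieces are at (522,250), (486,318) and (556,328), and the orange look-alike is at (573,397). In the scene view the piece at (202,355) is long and tall, (262,420) is long but thin, and (282,338) is short. So the full-size block is top (556,328) = scene (202,355). Next I measure the pieces and confirm this in a crop.

```bash
cat > h.py <<'E'
import numpy as np,cv2
def f_(c): return 192/np.tan(np.radians(c["vfov"])/2)
def ray(c,uv,z,pose=None):
    P=c["pose"] if pose is None else pose; P=np.asarray(P,float); uv=np.atleast_2d(np.asarray(uv,float))
    d=np.c_[(uv[:,0]-c["cx"])/f_(c),-(uv[:,1]-c["cy"])/f_(c),-np.ones(len(uv))]@P[:3,:3].T
    return P[:3,3]+d*((z-P[2,3])/d[:,2])[:,None]
def proj(c,X,pose=None):
    P=c["pose"] if pose is None else pose; P=np.asarray(P,float); q=(np.atleast_2d(X)-P[:3,3])@P[:3,:3]
    return np.c_[c["cx"]-f_(c)*q[:,0]/q[:,2],c["cy"]+f_(c)*q[:,1]/q[:,2]]
E
python3 - <<'E'
import pickle,cv2,numpy as np
from h import *
d=pickle.load(open("cap0.pkl","rb"));c=d["top"];im=c["pixels"];S=1.5
hsv=cv2.cvtColor(im,cv2.COLOR_RGB2HSV)
for p in[(556,328),(522,250),(486,318),(415,330),(600,300)]: print(p,hsv[int(p[1]/S),int(p[0]/S)])
k=4
up=cv2.resize(im,None,fx=k,fy=k,interpolation=cv2.INTER_CUBIC)
h=cv2.cvtColor(up,cv2.COLOR_RGB2HSV)
# light wood: bright, less saturated than the table
m=((h[...,0]>8)&(h[...,0]<28)&(h[...,2]>165)&(h[...,1]<150)).astype(np.uint8)*255
m=cv2.morphologyEx(m,cv2.MORPH_OPEN,np.ones((5,5)))
for n in cv2.findContours(m,cv2.RETR_EXTERNAL,cv2.CHAIN_APPROX_NONE)[0]:
    if cv2.contourArea(n)<2500: continue
    n=cv2.convexHull(n);r=cv2.minAreaRect(n); b=(cv2.boxPoints(r)+.5)/k-.5
    if not(150<r[0][0]/k<420 and 130<r[0][1]/k<260): continue
    print("rect px768",np.round(np.array(r[0])/k*S))
    for z in(18,16,44):
        w=ray(c,b,z)[:,:2];e=w[1]-w[0];g=w[2]-w[1]
        print(z,w.mean(0).round(1),"sides",np.linalg.norm(e).round(1),np.linalg.norm(g).round(1),"ang",np.degrees(np.arctan2([e[1],g[1]],[e[0],g[0]])).round(1),w.round(0).tolist())
a=im[140:280,190:400];s=d["scene"]["pixels"][170:310,95:305]
cv2.imwrite("pics/crop.png",np.vstack([cv2.resize(x,None,fx=2.1*1,fy=2.1,interpolation=cv2.INTER_CUBIC) if 0 else cv2.resize(x,(430,287),interpolation=cv2.INTER_CUBIC) for x in(a[...,::-1],s[...,::-1])]))
E
```

```text
(556, 328) [ 17 133 203]
(522, 250) [ 16 135 199]
(486, 318) [ 17 129 224]
(415, 330) [ 13 173 165]
(600, 300) [ 13 178 166]
rect px768 [558. 327.]
18 [ 436.5 -348.2] sides 41.6 123.2 ang [ -57.5 -148.3] [[478.0, -298.0], [500.0, -333.0], [395.0, -398.0], [373.0, -363.0]]
16 [ 436.6 -348.8] sides 41.7 123.4 ang [ -57.5 -148.3] [[478.0, -299.0], [500.0, -334.0], [395.0, -399.0], [373.0, -364.0]]
44 [ 435.3 -341.3] sides 40.9 121.0 ang [ -57.5 -148.3] [[476.0, -292.0], [498.0, -327.0], [395.0, -390.0], [373.0, -356.0]]
rect px768 [486. 317.]
18 [ 459.  -184.3] sides 41.5 73.3 ang [ -54.6 -145. ] [[477.0, -146.0], [501.0, -180.0], [441.0, -222.0], [417.0, -188.0]]
16 [ 459.1 -184.6] sides 41.5 73.4 ang [ -54.6 -145. ] [[477.0, -147.0], [501.0, -180.0], [441.0, -223.0], [417.0, -189.0]]
44 [ 457.4 -180.3] sides 40.7 72.0 ang [ -54.6 -145. ] [[475.0, -143.0], [499.0, -176.0], [440.0, -218.0], [416.0, -184.0]]
rect px768 [523. 251.]
18 [ 613.5 -272.4] sides 41.1 121.9 ang [ -53.9 -145. ] [[651.0, -221.0], [675.0, -254.0], [576.0, -324.0], [552.0, -291.0]]
16 [ 613.8 -272.8] sides 41.2 122.
[... 293 characters left out ...]
 [[429.0, 227.0], [678.0, 171.0], [624.0, -58.0], [376.0, 1.0]]
16 [527.2  85.4] sides 255.4 235.7 ang [ -12.6 -103.4] [[429.0, 227.0], [679.0, 171.0], [624.0, -58.0], [377.0, 1.0]]
44 [524.2  84.5] sides 250.5 231.2 ang [ -12.6 -103.4] [[428.0, 223.0], [673.0, 169.0], [619.0, -56.0], [376.0, 2.0]]
rect px768 [587. 205.]
18 [ 721.  -423.9] sides 123.2 104.3 ang [ -76.6 -168.8] [[758.0, -354.0], [786.0, -474.0], [684.0, -494.0], [656.0, -375.0]]
16 [ 721.5 -424.5] sides 123.4 104.4 ang [ -76.6 -168.8] [[758.0, -354.0], [787.0, -474.0], [684.0, -495.0], [656.0, -375.0]]
44 [ 714.8 -415.7] sides 121.0 102.4 ang [ -76.6 -168.8] [[751.0, -347.0], [779.0, -464.0], [678.0, -484.0], [651.0, -367.0]]
```

View pics/crop.png

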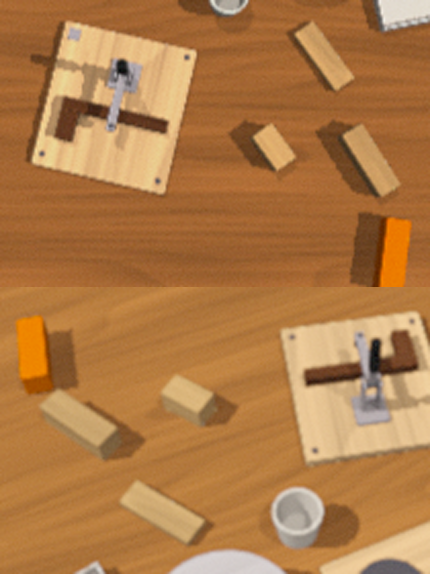

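Confirmed by the crop: the full-size block is at crop (371,160) in the top part and (80,423) in the scene part. It is long with tall sides and measures 121×41 at z=44. The strip at (325,55) is thin, the piece at (273,147) is short, and the orange one is not meant. Next I add a helper for working out moves, then move to look over the jig.

```bash
cat > go.py <<'E'
# usage: go.py x y z yaw_deg tilt_deg  [jig]: prints dp (m) and rotvec in tool axes to reach pose; tilt about jig y (leans tool towards jig +x when pushing)
import sys,json,numpy as np
from scipy.spatial.transform import Rotation as R
from plant import get_obs
def jig():
    j=json.load(open("jig.json")); a=np.radians(j["ang"]);return np.array(j["o"]),np.array([[np.cos(a),-np.sin(a)],[np.sin(a),np.cos(a)]])
o=get_obs();x,y,z,yaw,tilt=map(float,sys.argv[1:6])
O,J=jig();p=np.array([x,y,z])
if len(sys.argv)>6: p[:2]=O+J@p[:2]
Rt=R.from_euler("xyz",[np.pi,0,np.radians(yaw)]);Rt=R.from_rotvec(-np.radians(tilt)*np.r_[J[:,1],0])*Rt
Rc=R.from_euler("xyz",o["tcp_rot"])
print("t",round(o["time"],2),"target",p.round(1),"dp",(Rc.inv().apply(p-o["tool_pos"])/1000).round(4).tolist(),"rot",(Rc.inv()*Rt).as_rotvec().round(3).tolist(),"q",np.round(o["joint_positions"],2).tolist())
E
echo '{"o":[515,144],"ang":-13}'>jig.json
python3 go.py 470 120 300 167 0
```

```text
t 0.1 target [470. 120. 300.] dp [-0.398, -0.2473, -0.0736] rot [-0.001, -0.0, -0.132] q [1.07, 0.34, 1.52, -0.0, 1.28, -0.15]
```

```bash
python3 -m pendant '{"dp":[[-0.05,-0.031,-0.04],[-0.1,-0.062,-0.073],[-0.15,-0.093,-0.073],[-0.2,-0.124,-0.073],[-0.25,-0.155,-0.073],[-0.3,-0.186,-0.073],[-0.35,-0.217,-0.073],[-0.398,-0.247,-0.073]],"rotation":[[0,0,-0.02],[0,0,-0.04],[0,0,-0.06],[0,0,-0.08],[0,0,-0.1],[0,0,-0.12],[0,0,-0.132],[0,0,-0.132]]}' 0.0
python3 -m pendant '{"dp":[[0,0,0],[0,0,0]],"rotation":[[0,0,0],[0,0,0]]}'
python3 - <<'E'
from plant import get_obs,vision
import cv2,pickle
o=get_obs();c=vision.capture("wrist");pickle.dump((o,c),open("w1.pkl","wb"))
print(o["tool_pos"],o["tcp_rot"],c["vfov"],c["cx"],c["cy"],c["T_tool_cam"])
cv2.imwrite("pics/w1.png",c["pixels"][:,:,::-1])
E
```

```text
time: 1.1
tool_pos: [471.1, 118.7, 299.5]
tcp_rot: [3.141, -0.0, 2.915]
contact_force: [-0.2, 0.6, -0.2]
grip_width: 16.0
finger_force: 0.0
time: 1.35
tool_pos: [469.8, 120.7, 299.3]
tcp_rot: [3.142, -0.001, 2.914]
contact_force: [-0.4, 0.6, -0.9]
grip_width: 0.8
finger_force: 0.0
[469.78361944 120.73721452 299.31862561] [ 3.14151121e+00 -1.34685328e-03  2.91408679e+00] 66.14869989022755 257.74298748630827 192.00474426307142 [[-2.49408473e-04  9.64387842e-01  2.64492020e-01  7.17896877e+01]
 [ 9.99999841e-01  1.06507727e-04  5.54624203e-04  2.65724420e-01]
 [ 5.06702394e-04  2.64492116e-01 -9.64387714e-01 -1.57826909e+02]
 [ 0.00000000e+00  0.00000000e+00  0.00000000e+00  1.00000000e+00]]
```

View pics/w1.png

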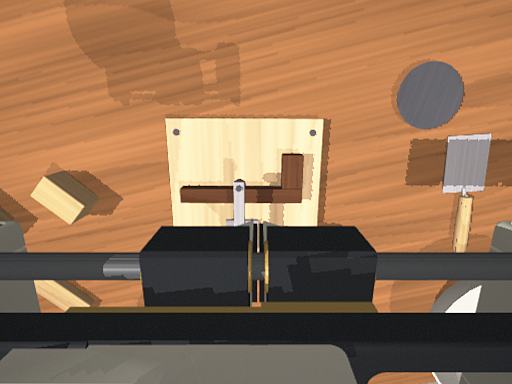

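The wrist view shows the board's near corners at about (166,119) and (324,119). The fence lies along row ~193, the stop is at (292,175), and the clamp arm is at (239,200).

```bash
cat >> h.py <<'E'
from scipy.spatial.transform import Rotation as R
def wpose(o,c):
    T=np.eye(4);T[:3,:3]=R.from_euler("xyz",o["tcp_rot"]).as_matrix();T[:3,3]=o["tool_pos"];return T@np.array(c["T_tool_cam"])
E
python3 - <<'E'
import pickle
from h import *
o,c=pickle.load(open("w1.pkl","rb"));P=wpose(o,c);im=c["pixels"];h=cv2.cvtColor(im,cv2.COLOR_RGB2HSV)
g=im.astype(int)
for y in(150,175,193,): print("row",y,[(x,g[y,x].tolist()) for x in (160,164,168,172,270,278,284,290,300,304,308,318,322,326)])
print("col 200",[(y,g[y,200].tolist()) for y in range(112,126)],[(y,g[y,200].tolist()) for y in range(180,208)])
print("col 292",[(y,g[y,292].tolist()) for y in range(148,164)],[(y,g[y,292].tolist()) for y in range(182,206)])
E
```

```text
row 150 [(160, [213, 143, 93]), (164, [208, 139, 88]), (168, [255, 239, 184]), (172, [251, 231, 182]), (270, [254, 244, 200]), (278, [247, 222, 169]), (284, [248, 223, 172]), (290, [239, 207, 155]), (300, [254, 249, 211]), (304, [254, 245, 203]), (308, [254, 241, 195]), (318, [254, 244, 200]), (322, [135, 90, 56]), (326, [140, 95, 58])]
row 175 [(160, [196, 133, 85]), (164, [197, 132, 83]), (168, [193, 125, 76]), (172, [249, 227, 175]), (270, [219, 179, 135]), (278, [175, 144, 110]), (284, [127, 78, 56]), (290, [132, 83, 56]), (300, [135, 83, 56]), (304, [223, 183, 139]), (308, [228, 192, 144]), (318, [255, 247, 200]), (322, [132, 89, 56]), (326, [115, 77, 48])]
row 193 [(160, [220, 147, 94]), (164, [220, 145, 93]), (168, [215, 144, 92]), (172, [253, 236, 185]), (270, [89, 55, 39]), (278, [130, 83, 58]), (284, [133, 84, 58]), (290, [130, 82, 55]), (300, [130, 79, 56]), (304, [230, 195, 147]), (308, [225, 189, 144]), (318, [254, 225, 170]), (322, [144, 96, 60]), (326, [205, 138, 87])]
col 200 [(112, [199, 133, 86]), (113, [216, 143, 91]), (114, [228, 152, 98]), (115, [209, 138, 88]), 
[... 1072 characters left out ...]
, 85, 59]), (157, [128, 82, 57]), (158, [126, 80, 55]), (159, [128, 80, 55]), (160, [128, 80, 55]), (161, [129, 81, 56]), (162, [129, 81, 58]), (163, [128, 79, 54])] [(182, [129, 82, 56]), (183, [128, 82, 54]), (184, [128, 82, 55]), (185, [130, 83, 58]), (186, [129, 82, 56]), (187, [131, 85, 58]), (188, [113, 74, 51]), (189, [110, 70, 49]), (190, [130, 84, 56]), (191, [131, 85, 58]), (192, [128, 82, 57]), (193, [131, 83, 56]), (194, [131, 84, 57]), (195, [126, 82, 56]), (196, [123, 78, 55]), (197, [124, 78, 53]), (198, [124, 78, 55]), (199, [123, 77, 54]), (200, [121, 76, 53]), (201, [120, 74, 50]), (202, [110, 63, 40]), (203, [248, 207, 152]), (204, [255, 250, 202]), (205, [254, 240, 193])]
```

```bash
python3 - <<'E'
import pickle,json
from h import *
o,c=pickle.load(open("w1.pkl","rb"));P=wpose(o,c);g=c["pixels"][:,:,1].astype(float)
def cross(v,a,b,t):   # first crossing of level t between a and b
    s=1 if b>a else -1
    for i in range(a,b,s):
        if (v[i]-t)*(v[i+s]-t)<=0: return i+s*(t-v[i])/(v[i+s]-v[i])
def show(n,uv,z):
    w=ray(c,uv,z,P)[:,:2];m=w.mean(0);d=np.linalg.svd(w-m)[2][0];r=np.abs((w-m)@[-d[1],d[0]])
    k=r<1.5;w=w[k];m=w.mean(0);d=np.linalg.svd(w-m)[2][0]
    print(n,len(w),"ang",np.degrees(np.arctan(d[1]/d[0])).round(2),"mid",m.round(1),"rms",np.std((w-m)@[-d[1],d[0]]).round(2));return m,d
cols=[x for x in range(185,275,3) if not 228<x<250]
fb=show("fence base",[(x,cross(g[:,x],178,188,110)) for x in cols],18)
ft=show("fence far top",[(x,cross(g[:,x],208,196,140)) for x in cols],40)
nb=show("near edge",[(x,cross(g[:,x],124,114,200)) for x in range(175,318,3)],18)
rows=range(130,215,3)
lb=show("left edge",[(cross(g[y],180,158,180),y) for y in rows],18)
rb=show("right edge",[(cross(g[y],312,330,160),y) for y in rows],18)
st=show("stop outer top",[(cross(g[y],310,296,130),y) for y in range(160,198,3)],40)
si=[(cross(g[y],290,268,110),y) for y in range(160,184,3)];print(si[:3],[(x,g[172,x]) for x in range(274,288)])
a=np.radians(fb[1][1]/fb[1][0]);th=np.arctan(-fb[1][0]/fb[1][1]);X=np.array([np.cos(th),np.sin(th)]);Y=np.array([-X[1],X[0]])
ox=[fb[0]@X,ft[0]@X-22,nb[0]@X+100];oy=[rb[0]@Y-60,lb[0]@Y+170,st[0]@Y-30]
print("ang",np.degrees(th),"ox",np.round(ox,1),"oy(right,left,stop)",np.round(oy,1))
O=np.mean(ox)*X+np.mean(oy)*Y;print(O)
json.dump({"o":O.tolist(),"ang":np.degrees(th)},open("jig.json","w"))
E
python3 go.py 20 -60 230 167 0 jig
```

```text
fence base 23 ang 76.96 mid [495.3  63.8] rms 0.16
fence far top 23 ang 76.72 mid [515.9  60.8] rms 0.21
near edge 48 ang 76.77 mid [405.4 117.5] rms 0.17
left edge 0 ang 0.0 mid [nan nan] rms nan
right edge 19 ang -13.41 mid [530.4 203.2] rms 0.09
stop outer top 13 ang -13.52 mid [505.2 178.9] rms 0.23
[(np.float64(281.3695652173913), 160), (np.float64(281.38823529411764), 163), (np.float64(281.425), 166)] [(274, np.float64(219.0)), (275, np.float64(240.0)), (276, np.float64(228.0)), (277, np.float64(192.0)), (278, np.float64(192.0)), (279, np.float64(199.0)), (280, np.float64(215.0)), (281, np.float64(104.0)), (282, np.float64(68.0)), (283, np.float64(85.0)), (284, np.float64(82.0)), (285, np.float64(80.0)), (286, np.float64(76.0)), (287, np.float64(80.0))]
ang -13.040418884434695 ox [468.2 466.9 468.4] oy(right,left,stop) [257.6   nan 258.3]
[nan nan]
t 1.4 target [ nan  nan 230.] dp [nan, nan, nan] rot [0.0, -0.001, 0.001] q [0.09, 0.22, 1.49, 0.0, 1.43, -1.25]<stdin>:10: RuntimeWarning: Mean of empty slice.
  ret = um.true_divide(
  ret = _var(a, axis=axis, dtype=dtype, out=out, ddof=ddof,
  arrmean = um.true_divide(arrmean, div, out=arrmean,
  ret = ret.dtype.type(ret / rcount)
```

```bash
echo '{"o":[514.4,145.6],"ang":-13.25}'>jig.json
python3 go.py 15 -60 230 166.75 0 jig;python3 go.py 15 -60 143 166.75 0 jig;python3 go.py 150 -60 138 166.75 0 jig
```

```text
t 1.4 target [515.2  83.8 230. ] dp [-0.053, -0.0264, 0.0695] rot [0.0, -0.001, 0.005] q [0.09, 0.22, 1.49, 0.0, 1.43, -1.25]
t 1.4 target [515.2  83.8 143. ] dp [-0.0531, -0.0264, 0.1565] rot [0.0, -0.001, 0.005] q [0.09, 0.22, 1.49, 0.0, 1.43, -1.25]
t 1.4 target [646.7  52.8 138. ] dp [-0.1881, -0.0271, 0.1614] rot [0.0, -0.001, 0.005] q [0.09, 0.22, 1.49, 0.0, 1.43, -1.25]
```

```bash
python3 -m pendant '{"dp":[[-0.04,-0.02,0.04],[-0.053,-0.026,0.09],[-0.053,-0.026,0.14],[-0.053,-0.026,0.158],[-0.053,-0.026,0.158]],"rotation":[[0,0,0],[0,0,0.005],[0,0,0.005],[0,0,0.005],[0,0,0.005]]}'
python3 -m pendant '{"dp":[[-0.02,0,0],[-0.035,0,0],[-0.05,0,0],[-0.065,0,0],[-0.08,0,0],[-0.095,0,0.002],[-0.11,0,0.004],[-0.125,0,0.006]],"rotation":[[0,0,0],[0,0,0],[0,0,0],[0,0,0],[0,0,0],[0,0,0],[0,0,0],[0,0,0]]}'
python3 -m pendant '{"dp":[[-0.015,0,0],[-0.02,0,0],[-0.02,0,0],[-0.02,0,0]],"rotation":[[0,0,0],[0,0,0],[0,0,0],[0,0,0]]}'
python3 - <<'E'
from plant import vision
import cv2
c=vision.capture("scene");cv2.imwrite("pics/s1.png",cv2.resize(c["pixels"][120:280,160:360,::-1],(600,480),interpolation=cv2.INTER_CUBIC))
E
```

```text
time: 2.02
tool_pos: [514.6, 84.7, 140.7]
tcp_rot: [-3.141, -0.003, 2.912]
contact_force: [0.2, -0.1, 0.0]
grip_width: 0.3
finger_force: 0.0
time: 3.02
tool_pos: [638.7, 55.7, 137.8]
tcp_rot: [3.141, 0.003, 2.911]
contact_force: [-0.2, -0.3, -0.5]
grip_width: 0.4
finger_force: 0.0
time: 3.52
tool_pos: [656.8, 50.5, 136.2]
tcp_rot: [3.141, 0.0, 2.91]
contact_force: [0.2, -0.6, 0.2]
grip_width: 0.4
finger_force: 0.0
```

View pics/s1.png

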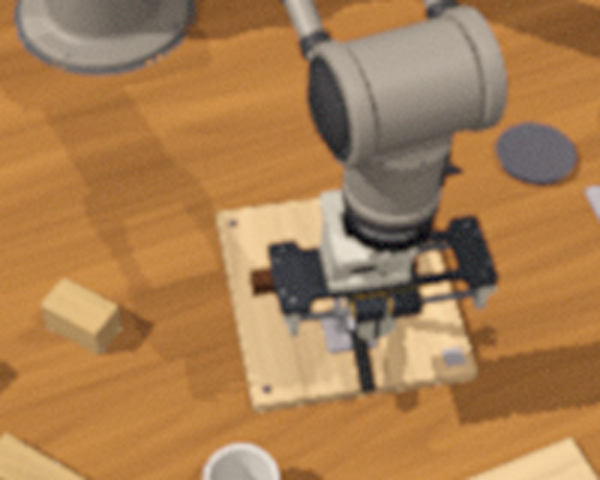

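The handle now lies over on the far side at crop (362,360), so the clamp is open. Next is the block.

```bash
python3 -m pendant '{"dp":[[0,0,-0.05],[0,0,-0.1],[0,0,-0.15],[0,0,-0.15]],"rotation":[[0,0,0],[0,0,0],[0,0,0],[0,0,0]]}' 0.09
python3 go.py 395 -366 280 32 0
```

```text
time: 4.08
tool_pos: [658.5, 50.1, 291.2]
tcp_rot: [3.14, 0.009, 2.91]
contact_force: [0.2, 0.1, -1.5]
grip_width: 35.8
finger_force: 0.0
t 4.08 target [ 395. -366.  280.] dp [0.161, -0.4655, 0.0088] rot [0.012, 0.002, 2.351] q [-0.04, 0.57, 0.99, 0.0, 1.58, -1.38]
```

```bash
python3 -m pendant '{"dp":[[0.02,-0.055,0],[0.04,-0.11,0],[0.06,-0.17,0],[0.08,-0.23,0],[0.1,-0.29,0],[0.12,-0.35,0],[0.14,-0.41,0.005],[0.161,-0.465,0.009]],"rotation":[[0,0,0.18],[0,0,0.36],[0,0,0.54],[0,0,0.72],[0,0,0.9],[0,0,1.08],[0,0,1.26],[0,0,1.44]]}'
python3 go.py 395 -366 280 32 0
```

```text
time: 5.08
tool_pos: [392.2, -366.1, 275.7]
tcp_rot: [-3.141, -0.001, 1.464]
contact_force: [0.5, -0.2, -0.5]
grip_width: 90.2
finger_force: 0.0
t 5.08 target [ 395. -366.  280.] dp [0.0004, 0.0027, -0.0043] rot [-0.001, -0.001, 0.906] q [-0.89, 0.33, 1.4, 0.0, 1.41, -0.79]
```

```bash
python3 -m pendant '{"dp":[[0,0.003,-0.004],[0,0.003,-0.004],[0,0.003,-0.004],[0,0.003,-0.004],[0,0.003,-0.004],[0,0.003,-0.004],[0,0.003,-0.004]],"rotation":[[0,0,0.18],[0,0,0.36],[0,0,0.54],[0,0,0.72],[0,0,0.906],[0,0,0.906],[0,0,0.906]]}'
python3 - <<'E'
from plant import get_obs,vision
import cv2,pickle
from h import *
o=get_obs();c=vision.capture("wrist");pickle.dump((o,c),open("w2.pkl","wb"));P=wpose(o,c)
im=c["pixels"];cv2.imwrite("pics/w2.png",im[:,:,::-1])
print("expected block at",proj(c,[435,-341,44],P),o["tool_pos"])
E
```

```text
time: 5.95
tool_pos: [396.7, -365.2, 280.2]
tcp_rot: [-3.141, 0.0, 0.567]
contact_force: [0.4, -0.2, -0.0]
grip_width: 90.2
finger_force: 0.0
expected block at [[258.49887357 131.09765623]] [ 396.69197313 -365.21665043  280.22298805]
```

View pics/w2.png

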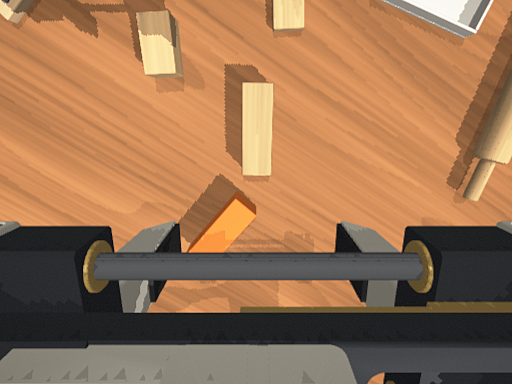

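The wrist view shows the full-size block at (257,130), the orange look-alike at (222,222), and the short block at (158,43).

```bash
python3 - <<'E'
import pickle
from h import *
o,c=pickle.load(open("w2.pkl","rb"));P=wpose(o,c);k=4
up=cv2.resize(c["pixels"],None,fx=k,fy=k,interpolation=cv2.INTER_CUBIC);m=((up[...,1]>185)).astype(np.uint8)
m=cv2.morphologyEx(m,cv2.MORPH_CLOSE,np.ones((9,9)))
n,l,s,_=cv2.connectedComponentsWithStats(m);i=l[130*k,257*k];print(s[i]/k)
r=cv2.minAreaRect(np.argwhere(l==i)[:,::-1].astype(np.float32));b=(cv2.boxPoints(r)+.5)/k-.5
w=ray(c,b,44,P)[:,:2];e=w[1]-w[0];g=w[2]-w[1];print(b.round(1).tolist(),w.mean(0).round(1),np.linalg.norm(e),np.linalg.norm(g),np.degrees(np.arctan2([e[1],g[1]],[e[0],g[0]])))
E
```

```text
[  242.75    83.      30.25    92.5  10729.  ]
[[242.39999389648438, 82.5999984741211], [272.3999938964844, 82.5999984741211], [272.3999938964844, 174.89999389648438], [242.39999389648438, 174.89999389648438]] [ 434.7 -339.4] 37.735307711820106 118.464489779824 [ -57.50473619 -146.74534336]
```

```bash
python3 go.py 434.7 -339.4 26 32.6 0
```

```text
t 6.0 target [ 434.7 -339.4   26. ] dp [0.0459, -0.0013, 0.2544] rot [-0.001, -0.0, -0.002] q [-0.89, 0.33, 1.39, 0.0, 1.42, 0.12]
```

```bash
python3 -m pendant '{"dp":[[0.03,-0.001,0.05],[0.046,-0.001,0.1],[0.046,-0.001,0.15],[0.046,-0.001,0.19],[0.046,-0.001,0.22],[0.046,-0.001,0.24],[0.046,-0.001,0.254],[0.046,-0.001,0.254]],"rotation":[[0,0,0],[0,0,0],[0,0,0],[0,0,0],[0,0,0],[0,0,0],[0,0,0],[0,0,0]]}'
python3 -m pendant '{"dp":[[0,0,0],[0,0,0],[0,0,0],[0,0,0],[0,0,0],[0,0,0]],"rotation":[[0,0,0],[0,0,0],[0,0,0],[0,0,0],[0,0,0],[0,0,0]]}' 0.02
python3 -m pendant '{"dp":[[0,0,-0.02],[0,0,-0.06],[0,0,-0.11],[0,0,-0.15],[0,0,-0.15]],"rotation":[[0,0,0],[0,0,0],[0,0,0],[0,0,0],[0,0,0]]}'
python3 go.py -42 -78 150 76.75 0 jig
```

```text
time: 7.0
tool_pos: [434.9, -339.7, 26.0]
tcp_rot: [-3.14, 0.0, 0.565]
contact_force: [0.3, -0.1, 0.8]
grip_width: 90.2
finger_force: 0.0
time: 7.75
tool_pos: [435.2, -340.0, 26.7]
tcp_rot: [-3.141, -0.0, 0.564]
contact_force: [-0.6, 0.3, 1.2]
grip_width: 39.4
finger_force: 30.0
time: 8.38
tool_pos: [436.5, -341.3, 179.8]
tcp_rot: [3.135, -0.001, 0.564]
contact_force: [-0.7, -0.6, -1.7]
grip_width: 39.7
finger_force: 30.0
t 8.38 target [455.6  79.3 150. ] dp [0.241, -0.3454, 0.0279] rot [0.007, 0.001, -0.776] q [-0.8, 0.43, 1.52, 0.0, 1.18, 0.2]
```

```bash
python3 -m pendant '{"dp":[[0.034,-0.049,0],[0.068,-0.098,0],[0.102,-0.147,0],[0.136,-0.196,0],[0.17,-0.245,0],[0.205,-0.294,0],[0.23,-0.33,0],[0.241,-0.345,0]],"rotation":[[0,0,-0.1],[0,0,-0.2],[0,0,-0.3],[0,0,-0.4],[0,0,-0.5],[0,0,-0.6],[0,0,-0.7],[0,0,-0.776]]}'
python3 -m pendant '{"dp":[[0,0,0],[0,0,0]],"rotation":[[0,0,0],[0,0,0]]}'
python3 go.py -42 -78 47 76.75 0 jig
```

```text
time: 9.38
tool_pos: [453.3, 82.6, 175.2]
tcp_rot: [-3.139, 0.0, 1.345]
contact_force: [0.3, 0.2, -1.9]
grip_width: 40.3
finger_force: 30.0
time: 9.62
tool_pos: [454.1, 79.7, 175.9]
tcp_rot: [-3.14, 0.001, 1.338]
contact_force: [0.4, -0.2, -1.0]
grip_width: 40.0
finger_force: 30.0
t 9.62 target [455.6  79.3  47. ] dp [0.0001, 0.0018, 0.1289] rot [-0.002, 0.001, -0.001] q [0.01, 0.28, 1.77, -0.0, 1.1, 0.24]
```

```bash
python3 -m pendant '{"dp":[[0,0.002,0.045],[0,0.002,0.085],[0,0.002,0.115],[0,0.002,0.127],[0,0.002,0.129],[0,0.002,0.130],[0,0.002,0.131],[0,0.002,0.131]],"rotation":[[0,0,0],[0,0,0],[0,0,0],[0,0,0],[0,0,0],[0,0,0],[0,0,0],[0,0,0]]}'
```

```text
time: 10.62
tool_pos: [456.9, 79.9, 46.3]
tcp_rot: [3.14, -0.0, 1.34]
contact_force: [0.1, -0.2, -1.1]
grip_width: 39.9
finger_force: 30.0
```

```bash
python3 -m pendant '{"dp":[[0,0,0.001],[0,0,0.0015],[0,0,0.002],[0,0,0.002]],"rotation":[[0,0,0],[0,0,0],[0,0,0],[0,0,0]]}'
```

```text
time: 11.12
tool_pos: [456.7, 79.9, 44.7]
tcp_rot: [3.141, -0.0, 1.34]
contact_force: [-2.2, -0.4, 10.3]
grip_width: 39.6
finger_force: 30.0
```

```bash
python3 -m pendant '{"dp":[[0.003,0,-0.0007],[0.006,0,-0.0007],[0.01,0,-0.0007],[0.013,0,-0.0007],[0.015,0,-0.0007],[0.015,0,-0.0007]],"rotation":[[0,0,0],[0,0,0],[0,0,0],[0,0,0],[0,0,0],[0,0,0]]}'
```

```text
time: 11.88
tool_pos: [460.4, 94.8, 44.8]
tcp_rot: [3.141, -0.0, 1.34]
contact_force: [0.6, -0.3, 4.8]
grip_width: 39.7
finger_force: 30.0
```

```bash
python3 -m pendant '{"dp":[[0.001,0,0],[0.002,0,0],[0.002,0,0],[0.002,0,0]],"rotation":[[0,0,0],[0,0,0],[0,0,0],[0,0,0]]}'
```

```text
time: 12.38
tool_pos: [460.8, 96.5, 44.8]
tcp_rot: [3.141, -0.0, 1.34]
contact_force: [-0.8, -2.3, 4.9]
grip_width: 39.7
finger_force: 30.0
```

```bash
python3 -m pendant '{"dp":[[0.001,0,0],[0.0015,0,0],[0.0015,0,0]],"rotation":[[0,0,0],[0,0,0],[0,0,0]]}'
```

```text
time: 12.75
tool_pos: [460.8, 96.5, 44.7]
tcp_rot: [3.141, 0.002, 1.341]
contact_force: [-1.5, -10.4, 6.6]
grip_width: 39.9
finger_force: 30.0
```

```bash
python3 -m pendant '{"dp":[[0,0.004,0],[0,0.008,0],[0,0.011,0],[0,0.014,0],[0,0.014,0]],"rotation":[[0,0,0],[0,0,0],[0,0,0],[0,0,0],[0,0,0]]}'
python3 -m pendant '{"dp":[[0,0,0],[0,0,0],[0,0,-0.02],[0,0,-0.06],[0,0,-0.1],[0,0,-0.13],[0,0,-0.13]],"rotation":[[0,0,0],[0,0,0],[0,0,0],[0,0,0],[0,0,0],[0,0,0],[0,0,0]]}' 0.055
python3 go.py -100 -60 150 166.75 40 jig; python3 go.py -100 -60 150 -13.25 40 jig
```

```text
time: 13.38
tool_pos: [472.8, 93.6, 44.7]
tcp_rot: [-3.139, 0.003, 1.341]
contact_force: [-6.6, -8.8, 12.3]
grip_width: 39.6
finger_force: 29.9
time: 14.25
tool_pos: [475.8, 95.0, 176.4]
tcp_rot: [3.137, -0.002, 1.34]
contact_force: [-0.3, -0.8, 0.0]
grip_width: 54.9
finger_force: 0.0
t 14.25 target [403.3 110.1 150. ] dp [-0.0019, -0.0741, 0.0261] rot [-0.541, -0.544, -1.502] q [0.04, 0.32, 1.71, 0.0, 1.11, 0.27]
t 14.25 target [403.3 110.1 150. ] dp [-0.0019, -0.0741, 0.0261] rot [-0.544, 0.541, 1.502] q [0.04, 0.32, 1.71, 0.0, 1.11, 0.27]
```

```bash
python3 -m pendant '{"dp":[[0,-0.04,0],[0,-0.074,0.0],[0,-0.074,0],[0,-0.074,0],[0,-0.074,0],[0,-0.074,0],[-0.002,-0.074,0.01],[-0.002,-0.074,0.026]],"rotation":[[-0.05,0.05,0.15],[-0.11,0.11,0.3],[-0.17,0.17,0.46],[-0.23,0.23,0.63],[-0.29,0.29,0.8],[-0.35,0.35,0.97],[-0.41,0.41,1.14],[-0.47,0.47,1.31]]}' 0.0
python3 go.py -100 -60 150 -13.25 40 jig
```

```text
time: 15.25
tool_pos: [399.6, 106.4, 161.1]
tcp_rot: [2.997, -0.508, 0.22]
contact_force: [0.1, -0.9, -1.1]
grip_width: 0.4
finger_force: 0.0
t 15.25 target [403.3 110.1 150. ] dp [-0.0016, -0.0045, 0.0113] rot [-0.114, 0.159, 0.384] q [0.17, 0.02, 2.3, -0.37, 0.33, 1.88]
```

```bash
python3 go.py -80 -60 110 -13.25 30 jig
```

```text
t 15.25 target [422.8 105.5 110. ] dp [-0.0053, -0.0021, 0.0558] rot [-0.08, -0.013, 0.392] q [0.17, 0.02, 2.3, -0.37, 0.33, 1.88]
```

```bash
python3 -m pendant '{"dp":[[0,0,0],[0,0,0.01],[-0.005,-0.002,0.03],[-0.005,-0.002,0.056],[-0.005,-0.002,0.056]],"rotation":[[-0.03,0,0.17],[-0.06,0,0.34],[-0.08,-0.013,0.392],[-0.08,-0.013,0.392],[-0.08,-0.013,0.392]]}'
python3 go.py -80 -60 110 -13.25 30 jig
python3 - <<'E'
from plant import get_obs,vision
import cv2,pickle
c=vision.capture("scene");cv2.imwrite("pics/s2.png",cv2.resize(c["pixels"][130:270,190:340,::-1],(600,560),interpolation=cv2.INTER_CUBIC))
E
```

```text
time: 15.88
tool_pos: [423.2, 105.9, 109.8]
tcp_rot: [3.137, -0.519, -0.226]
contact_force: [-0.5, -0.4, -0.4]
grip_width: 0.3
finger_force: 0.0
t 15.88 target [422.8 105.5 110. ] dp [-0.0002, 0.0005, -0.0003] rot [0.002, 0.004, 0.005] q [0.23, 0.21, 2.29, -0.94, 0.28, 2.89]
```

View pics/s2.png

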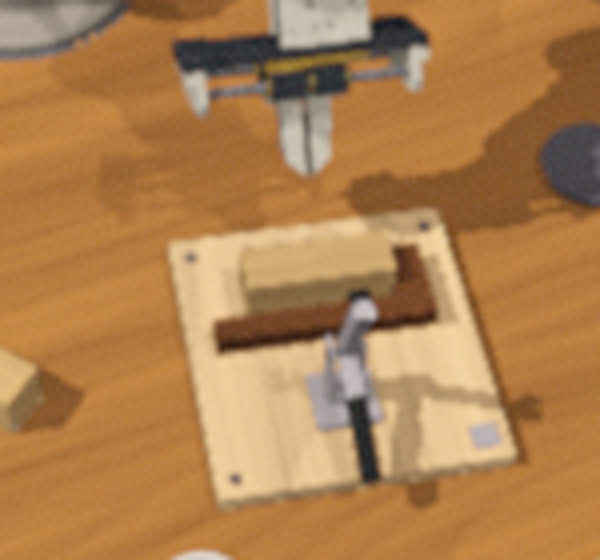

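The scene crop shows the block on the board with its end at the stop, crop (395,265). It is parallel to the fence and about a centimetre off it, and the clamp is open. At 30° tilt the wrist joints are near their limits, so I use 20°.

```bash
python3 go.py -52 -60 78 -13.25 20 jig
```

```text
t 15.93 target [450.   99.1  78. ] dp [0.0074, 0.0009, 0.0422] rot [0.001, -0.172, 0.004] q [0.23, 0.21, 2.29, -0.93, 0.28, 2.89]
```

```bash
python3 -m pendant '{"dp":[[0,0,0],[0.004,0,0.01],[0.007,0.001,0.025],[0.007,0.001,0.042],[0.007,0.001,0.042],[0.007,0.001,0.042]],"rotation":[[0,-0.1,0],[0,-0.17,0],[0,-0.172,0.004],[0,-0.172,0.004],[0,-0.172,0.004],[0,-0.172,0.004]]}'
python3 go.py -50 -60 66 -13.25 20 jig; python3 go.py -38 -60 58 -13.25 20 jig
```

```text
time: 16.68
tool_pos: [450.4, 99.1, 80.2]
tcp_rot: [-3.141, -0.353, -0.233]
contact_force: [0.2, 0.3, 0.1]
grip_width: 0.7
finger_force: 0.0
t 16.68 target [452.   98.7  66. ] dp [-0.0033, 0.0001, 0.0139] rot [-0.0, -0.004, -0.001] q [0.14, 0.31, 2.15, -0.36, 0.36, 2.25]
t 16.68 target [463.7  95.9  58. ] dp [0.0052, 0.0001, 0.0255] rot [-0.0, -0.004, -0.001] q [0.14, 0.31, 2.15, -0.36, 0.36, 2.25]
```

```bash
python3 -m pendant '{"dp":[[-0.002,0,0.007],[-0.003,0,0.012],[-0.0035,0,0.015],[-0.0035,0,0.016],[-0.0035,0,0.017],[-0.0035,0,0.017]],"rotation":[[0,0,0],[0,0,0],[0,0,0],[0,0,0],[0,0,0],[0,0,0]]}'
python3 go.py -50 -60 62 -13.25 20 jig
```

```text
time: 17.42
tool_pos: [453.2, 98.2, 62.3]
tcp_rot: [3.142, -0.353, -0.233]
contact_force: [0.1, 0.4, -0.4]
grip_width: 0.4
finger_force: 0.0
t 17.43 target [452.   98.7  62. ] dp [-0.0014, -0.0002, -0.0002] rot [0.001, -0.004, -0.002] q [0.13, 0.36, 2.16, -0.41, 0.31, 2.31]
```

```bash
python3 -m pendant '{"dp":[[0,0,0],[0,0,0],[0,0,0]],"rotation":[[0,-0.06,0],[0,-0.087,0],[0,-0.087,0]]}'
python3 go.py -45 -60 60 -13.25 15 jig;
```

```text
time: 17.8
tool_pos: [453.7, 98.1, 62.6]
tcp_rot: [-3.141, -0.267, -0.234]
contact_force: [-0.7, -1.0, 1.1]
grip_width: 0.1
finger_force: 0.0
t 17.8 target [456.8  97.5  60. ] dp [0.0024, -0.0002, 0.0033] rot [0.0, -0.005, -0.002] q [0.11, 0.37, 2.1, -0.21, 0.43, 2.1]
```

```bash
python3 -m pendant '{"dp":[[0,0,0.001],[0.0005,0,0.002],[0.001,0,0.0025],[0.0015,0,0.003],[0.002,0,0.003],[0.002,0,0.003]],"rotation":[[0,0,0],[0,0,0],[0,0,0],[0,0,0],[0,0,0],[0,0,0]]}'
python3 go.py -35 -60 60 -13.25 15 jig;
```

```text
time: 18.55
tool_pos: [456.0, 97.6, 61.2]
tcp_rot: [-3.141, -0.268, -0.233]
contact_force: [-6.5, -1.7, 17.7]
grip_width: 0.3
finger_force: 9.4
t 18.55 target [466.6  95.2  60. ] dp [0.0101, -0.0001, 0.0041] rot [0.0, -0.006, -0.001] q [0.11, 0.37, 2.1, -0.21, 0.43, 2.1]
```

```bash
python3 -m pendant '{"dp":[[0.0003,0,-0.0008],[0.002,0,-0.0003],[0.004,0,0.0002],[0.004,0,0.0002]],"rotation":[[0,0,0],[0,0,0],[0,0,0],[0,0,0]]}'
python3 go.py -35 -60 60 -13.25 15 jig;
```

```text
time: 19.05
tool_pos: [459.8, 96.7, 61.5]
tcp_rot: [-3.142, -0.267, -0.233]
contact_force: [-3.5, -0.6, 9.4]
grip_width: 0.3
finger_force: 5.1
t 19.05 target [466.6  95.2  60. ] dp [0.0063, -0.0002, 0.0033] rot [0.0, -0.005, -0.001] q [0.1, 0.38, 2.09, -0.21, 0.43, 2.09]
```

```bash
python3 -m pendant '{"dp":[[0.002,0,0.0005],[0.004,0,0.001],[0.005,0,0.0013],[0.005,0,0.0013]],"rotation":[[0,0,0],[0,0,0],[0,0,0],[0,0,0]]}'
python3 - <<'E'
from plant import get_obs,vision
import cv2,pickle
o=get_obs();c=vision.capture("scene");d=vision.capture("wrist");t=vision.capture("top");pickle.dump((o,c,d,t),open("w3.pkl","wb"))
a=cv2.resize(c["pixels"][170:230,240:315,::-1],(390,312),interpolation=cv2.INTER_CUBIC);b=cv2.resize(d["pixels"][:,:,::-1],(390,292))
cv2.imwrite("pics/s3.png",cv2.vconcat([a,b]))
E
```

```text
time: 19.55
tool_pos: [462.6, 95.9, 61.2]
tcp_rot: [3.141, -0.264, -0.233]
contact_force: [-11.9, 4.3, 18.3]
grip_width: 0.3
finger_force: 10.5
```

View pics/s3.png

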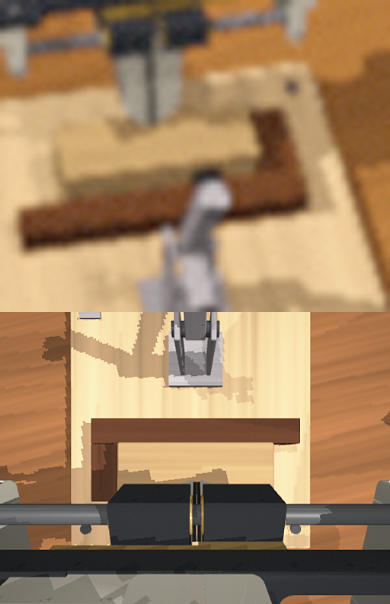

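The wrist view (lower half) shows the block's far edge flush along the fence at row ~443, with its left end at the stop at x≈117. I check this by measurement.

```bash
python3 - <<'E'
import pickle,json
from h import *
o,c,d,t=pickle.load(open("w3.pkl","rb"));P=wpose(o,d);j=json.load(open("jig.json"));a=np.radians(j["ang"]);J=np.array([[np.cos(a),-np.sin(a)],[np.sin(a),np.cos(a)]]);O=np.array(j["o"])
W=lambda x,y,z:np.r_[O+J@[x,y],z]
for n,q in dict(far_end=W(0,-120,62),far_stop=W(0,0,62),fence_top_far_l=W(22,30,40),fence_top_far_r=W(22,-150,40),stop_top=W(-20,0,40)).items(): print(n,proj(d,q,P).round(1))
g=d["pixels"][:,:,1].astype(int)
for x in(170,210,250,300,340): 
    col=g[130:200,x];e=np.where(np.abs(np.diff(col))>40)[0]+130;uv=[(x,y+.5) for y in e];w=ray(d,uv,62,P)[:,:2] if len(e) else [];print(x,e,[((q-O)@J).round(1).tolist() for q in w])
for y in(185,200,210):
    e=np.where(np.abs(np.diff(g[y,110:400]))>25)[0]+110;print(y,e,[(int(k),((ray(d,(k+.5,y),62,P)[0,:2]-O)@J).round(1).tolist()) for k in e])
E
python3 -m pendant '{"dp":[[0.0002,0,-0.0004],[0.0002,0,-0.0004],[0.0002,0,-0.0004]],"rotation":[[0,0,0],[0,0,0],[0,0,0]]}'
```

```text
far_end [[361.4 169.5]]
far_stop [[153.4 169.9]]
fence_top_far_l [[119.1 138.6]]
fence_top_far_r [[395.5 138.1]]
stop_top [[165.4 203. ]]
170 [138 139 170 171] [[18.1, -9.6], [17.5, -9.6], [-0.4, -9.6], [-0.9, -9.6]]
210 [138 139 170 171] [[18.0, -32.7], [17.5, -32.7], [-0.4, -32.6], [-1.0, -32.6]]
250 [138 139 170 171] [[18.0, -55.8], [17.4, -55.7], [-0.4, -55.7], [-1.0, -55.7]]
300 [138 139 170 171] [[18.0, -84.6], [17.4, -84.6], [-0.5, -84.6], [-1.1, -84.6]]
340 [138 139 170 171] [[17.9, -107.7], [17.3, -107.7], [-0.5, -107.7], [-1.1, -107.7]]
185 [118 119 152 153 154 359] [(118, [-8.7, 20.1]), (119, [-8.7, 19.6]), (152, [-8.7, 0.5]), (153, [-8.7, -0.0]), (154, [-8.7, -0.6]), (359, [-8.9, -118.9])]
200 [118 119 153 154 155 359] [(118, [-17.3, 20.2]), (119, [-17.3, 19.6]), (153, [-17.4, -0.0]), (154, [-17.4, -0.6]), (155, [-17.4, -1.2]), (359, [-17.6, -118.9])]
210 [118 119 153 168 173 195 271 277 296 359] [(118, [-23.1, 20.2]), (119, [-23.1, 19.6]), (153, [-23.1, 0.0]), (168, [-23.1, -8.6]), (173, [-23.1, -11.5]), (195, [-23.2, -24.2]), (271, [-23.3, -68.1]), (277, [-23.3, -71.5]), (296, [-23.3, -82.5]), (359, [-23.4, -118.9])]
time: 20.08
tool_pos: [462.6, 95.9, 61.4]
tcp_rot: [3.141, -0.263, -0.233]
contact_force: [-10.6, 4.7, 14.3]
grip_width: 0.6
finger_force: 8.4
```

```bash
python3 -m pendant '{"dp":[[0.0001,-0.0003,-0.0004],[0.0001,-0.0003,-0.0004],[0.0001,-0.0003,-0.0004],[0.0001,-0.0003,-0.0004]],"rotation":[[0,0,0],[0,0,0],[0,0,0],[0,0,0]]}'
python3 -m pendant '{"dp":[[0,0,0],[0,0,0],[0,0,0],[0,0,0],[0,0,0],[0,0,0],[0,0,0],[0,0,0]],"rotation":[[0,0,0],[0,0,0],[0,0,0],[0,0,0],[0,0,0],[0,0,0],[0,0,0],[0,0,0]]}'
```

```text
time: 20.58
tool_pos: [462.6, 95.9, 61.5]
tcp_rot: [3.14, -0.263, -0.233]
contact_force: [-8.2, 1.7, 11.9]
grip_width: 0.2
finger_force: 6.4
time: 21.58
tool_pos: [462.6, 95.9, 61.5]
tcp_rot: [3.14, -0.263, -0.233]
contact_force: [-8.8, 2.4, 11.5]
grip_width: 0.3
finger_force: 6.4
```

```bash
python3 -c "
from plant import workorder
print(workorder.close_job())"
```

```text
the job is handed in; nothing more can be done
None
```

The job is handed in, with no verdict returned: the clamp is fully open, and the full-size block sits along the fence against the stop, still pressed with about 9 N into the fence and 11.5 N down.

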